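# Seat a cross-threaded jar lid

## Robot

A 6-joint arm with a two-finger parallel gripper is mounted at the origin on a cart in front of the work surface, level with it; the furniture and walls round the work are solid. World frame = base frame: x ahead of the robot, y to its left, z up, the work surface at z = 0. Lengths are in m, angles in rad, forces in N, time in s.
With the tool pointing down it reaches from about 0.35 to 0.85 m from the base axis. Payload 8.1 kg.
Tool frame: the origin (TCP) lies between the finger pads; the fingertips stand tips_ahead ahead of it and the grasp point (between the pads) lies 8 mm behind it (tips_ahead is the distance from the TCP to the fingertips, in m); z points along the fingers, x is the direction in which the jaws open and shut, and the axes are right-handed (so a half turn about z gives the same grasp; the last joint's range is limited). The gripper opens to 93 mm and grips with 3 to 60 N. Pads are 15 mm wide; open, the fingers measure 128 mm over their backs; the gripper's body (75 mm by 188 mm) begins 65 mm behind the grasp point.
Start: joints at [1.14, 0.13, 1.488, -0, 1.523, -0.085], TCP at [0.203, 0.564, 0.23] pointing down, gripper open.
Joint ranges: [-2.96, 2.96], [-0.89, 2.26], [0.02, 2.5], [-1.34, 4.48], [0, 2.73], [-2.66, 2.66]. Speed limits (rad/s): [2.39, 2.39, 2.79, 3.14, 3.14, 3.14].

## Interface

Orientations are given as a rotation vector (axis times angle).
In Python, from plant import * gives the robot as it stands.
- The arm moves only by the tool play_rows, never from a script. Its argument "increments" is a list that holds one entry, the list of rows, each a list of 4 numbers: the shift along the tool's x, y, z in cm, then the turn about the tool's z in rad. A call has 1 to 5 rows; each row is the pose to reach, as a shift and turn from the pose measured when the call began, along the tool's axes at that moment; what a row does not reach only later rows make up. A row lasts 1/10 s, in which the tool goes at most 50 mm and 8.59 degrees, less where a joint would pass 70% of its speed; a pose out of reach is approached as far as the arm can. A call with a gripper value outside its range is refused whole. "jaw" is the finger opening in cm, from 0 to 9.3, set as the call begins (left out, the last holds). The fingers move at their own pace and stop on an object; "squeeze" is the grip in N (left out, the last holds). Time passes only in rows, so rows that repeat a pose let the fingers close. It gives the time, the measured TCP pose, the force and the opening at its end, in the units of the state.
- read_state(): the state, without advancing time (a new reading comes with each control period).
- read_camera(name): name is "side" or "top" or "wrist"; returns (picture, depth): 400x640x3 uint8, blue, green, red; 400x640 float32, m along the optical axis (not along the pixel's ray), 0 where there is no reading.
- camera_params(name): a dict with "K" (3x3 intrinsics, pixels), "eye" and "orientation" of the camera in the world. Camera axes: x right, y up, looking along -z (the intrinsics and any distortion apply to the point x, -y, -z); pixel columns grow to the right and rows downward; lengths in m; the calibration is good to about 2 mm. A picture is of the moment at which its call begins: read the wrist's pose just before it. camera_params takes no time and is no camera call; for the wrist camera it gives the pose at the moment of the call.
- close_job(): hands the job in, once; it reports no verdict.
The state is a dict: "t": time; "q": joint angles; "dq": joint speeds; "joint_torque": joint torques, N m; "tool_pos": TCP position; "orientation": TCP orientation; "force": force on the tool from outside, world axes, zero at the start; "wrist_torque": the same for the moment, N m; "opening": finger opening in m.
Only numpy, scipy, OpenCV 4.12 (cv2) and the standard library are available. Lean on these libraries where they do the work, as an engineer would, in place of code of your own. Each camera call takes 0.05 s, during which the arm holds its last target.

## Task

The yellow lid is sitting high and loose on top of its jar's thread. Without taking it off, turn it backward (counter-clockwise seen from above) until it drops down onto the jar, then turn it forward (clockwise) until it is fully home with its black pointer at the jar's red mark, and let go. Leave the green-lidded jar alone.

Things in the scene. Friction and masses are not known exactly. Their poses are not given: they have to be found in the camera images.
- yellow_lid: loose yellow screw lid, 0.06-0.13 kg: skirted disc 76 mm wide, 20 mm tall, on it a round knob 40 mm wide, from 20 to 48 mm above the origin (hold it there, from any side). Origin on the axis at the skirt's bottom, z up. Black pointer line on the disc along +x. Starts with its origin 90.5 mm above the jar's, on top of the thread, pointer 8 to 28 deg counter-clockwise of the red mark
- jar: the yellow lid's jar: grey, 100 mm wide, bolted down on a 130 mm square steel plate. Origin at the worktop under its axis, z up; shoulder 75 mm, rim 95 mm above it. Red mark on the shoulder along +x: here the seated lid's pointer meets a firm stop (within 2 deg). The seated lid's origin is 79 mm above the jar's; it then turns freely, its three lugs 2.5 mm clear below the thread pieces
- white_mark (a point): white mark on the jar's shoulder, 66 deg counter-clockwise of the red one (seen from above), 44 mm from the axis, 76 mm above the worktop. With the pointer within 16 deg of it the lugs are over the thread's gaps and the lid goes down 11.5 mm onto the rim; a stop blocks it 19 deg farther counter-clockwise. A lid held in the fingers drops only if the hand follows it down or pushes lightly
- green_jar: an equal jar, also on a steel plate, with a green lid that is already closed; all fixed. Origin at the worktop under its axis; its knob's top is 127 mm above it. To be left alone
Things that resemble listed ones, but are neither listed nor needed, are in the scene too. What is meant by the yellow_lid is not brown, and is the larger of those in its own colour.

How it is judged:
On the way:
1. the yellow lid, turned back, has dropped onto the jar (origin less than 83 mm above the jar's, pointer more than 40 degrees from the red mark) (z of yellow_lid in the frame of jar below 0.083 m and angle between the x axis of yellow_lid and the x axis of jar, either way round above 0.7 rad), for 0.1 s.
At the end, for the whole second after the job is handed in: the yellow lid lies level (within 6 degrees), at rest and centred within 8 mm on its jar, down on the rim (origin less than 83 mm above the jar's), its pointer within 11 degrees of the red mark (z of yellow_lid in the frame of jar below 0.083 m and angle between the x axis of yellow_lid and the x axis of jar, either way round below 0.2 rad and horizontal distance between yellow_lid and jar below 0.008 m and angle between yellow_lid's own z axis and vertical below 0.1 rad and linear speed of yellow_lid below 0.02 m/s); the robot touches nothing.
It fails at once if the yellow lid is lifted off its jar (more than 15 mm above where it lay) (z of yellow_lid in the frame of jar above 0.106 m).
It fails at once if the robot pushes the green-lidded jar (over 5 N) (contact force between any of the arm, the fingers and green_jar above 5 N).
It also fails if it takes over 32 s, if anything falls off the work surface, if the arm or the gripper's body presses on something with over 40 N, if the wrist force passes 120 N, or if a joint passes its speed limit or range.

## Working session

There is one attempt and no reset: what is moved stays moved. The work goes in short steps, Python scripts to look and compute and a tool call to move; the robot and the scene stay as the last step left them, time stands still between calls to the robot, and variables do not carry over. Pictures are saved under pics/ and viewed, and the job is handed in when it is done.

Besides the shell and the picture viewer there is one more tool, called after "Request:" by a JSON object that holds its "method" and its "body". play_rows: Moves the arm, as the interface text tells. Its arguments: {"type":"object","properties":{"increments":{"type":"array"},"jaw":{"type":"number"},"squeeze":{"type":"number"}},"required":["increments"]}

```bash
ls; mkdir -p pics
python3 - <<'E'
from plant import *
import cv2,numpy as np
s=read_state();print(s)
for n in ("top","side"):
    im,d=read_camera(n);np.savez(f"pics/{n}0.npz",im=im,d=d);cv2.imwrite(f"pics/{n}0.png",im)
    p=camera_params(n);print(n,p)
E
```

```text
pics
{'t': 0.0, 'q': array([ 1.13960101e+00,  1.31161402e-01,  1.48925806e+00, -2.95253061e-05,
        1.52298622e+00, -8.53761912e-02]), 'dq': array([ 0.00040078, -0.00097571,  0.00037387, -0.00067439, -0.00059033,
        0.00083764]), 'joint_torque': array([ 5.42125617e-04, -5.59836388e+01, -4.91762745e+01,  7.68910185e-02,
        3.51086352e-02, -2.18580499e-04]), 'tool_pos': array([0.20313027, 0.56399652, 0.22859893]), 'orientation': array([ 2.56974428e+00,  1.80558109e+00, -2.43730812e-03]), 'force': array([ 0.23729966, -1.26660266, -0.02359938]), 'wrist_torque': array([ 0.03030132, -0.00795475, -0.02500068]), 'opening': 0.09292117622343868}
top {'K': array([[384.54223627,   0.        , 328.62783236],
       [  0.        , 384.54223627, 199.55633176],
       [  0.        ,   0.        ,   1.        ]]), 'eye': array([0.40782616, 0.03068634, 1.06417976]), 'orientation': array([ 0.13453658, -0.12351311, -1.55763272])}
side {'K': array([[438.1106255 ,   0.        , 326.6685682 ],
       [  0.        , 438.1106255 , 197.45015175],
       [  0.        ,   0.        ,   1.        ]]), 'eye': array([ 0.59184737, -0.91635489,  0.75873823]), 'orientation': array([0.95125755, 0.018379  , 0.0312589 ])}
```

View pics/top0.png

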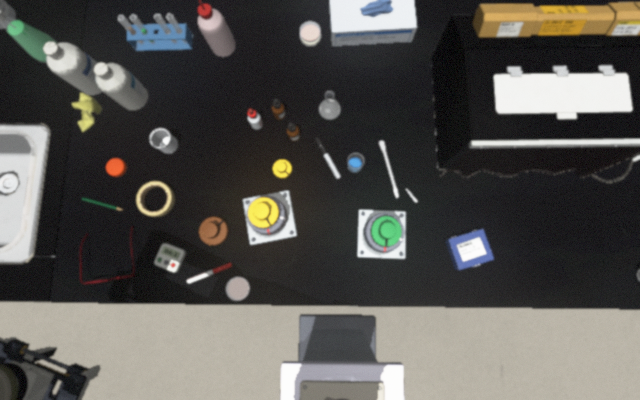

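View pics/side0.png

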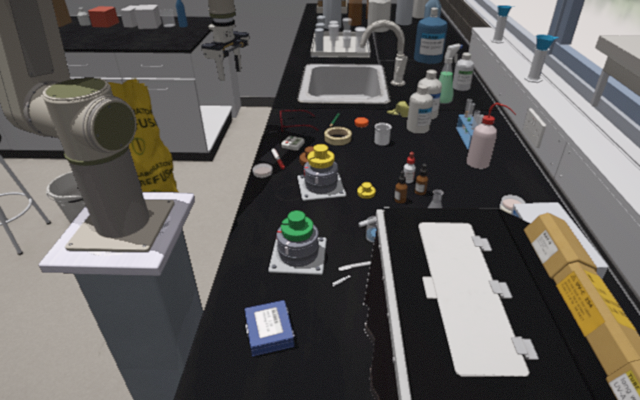

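```bash
cat > h.py <<'E'
import numpy as np,cv2
from scipy.spatial.transform import Rotation as R
def ray(p,u,v):
    K=p["K"];d=np.array([(u-K[0,2])/K[0,0],-(v-K[1,2])/K[1,1],-1.])
    return R.from_rotvec(p["orientation"]).apply(d)
def onplane(p,u,v,z):
    d=ray(p,u,v);return p["eye"]+d*(z-p["eye"][2])/d[2]
def proj(p,X):
    c=R.from_rotvec(p["orientation"]).inv().apply(np.asarray(X)-p["eye"]);K=p["K"]
    return np.array([K[0,2]+K[0,0]*c[0]/-c[2],K[1,2]-K[1,1]*c[1]/-c[2]])
E
python3 - <<'E'
from plant import *
from h import *
for n,(x0,y0,x1,y1) in dict(top=(230,175,310,255),side=(290,130,360,210)).items():
    D=np.load(f"pics/{n}0.npz");im=D["im"];d=D["d"];p=camera_params(n)
    cv2.imwrite(f"pics/{n}0c.png",cv2.resize(im[y0:y1,x0:x1],None,fx=7,fy=7,interpolation=cv2.INTER_CUBIC))
    hsv=cv2.cvtColor(im,cv2.COLOR_BGR2HSV)
    m=cv2.inRange(hsv,(22,120,60),(35,255,255))
    m2=np.zeros_like(m);m2[y0:y1,x0:x1]=m[y0:y1,x0:x1]
    v,u=np.nonzero(m2);P=np.array([p["eye"]+ray(p,a,b)*d[b,a] for a,b in zip(u,v) if d[b,a]>0])
    print(n,len(P),P.min(0),P.max(0))
    print(np.histogram(P[:,2],bins=np.arange(0.05,.16,.005)))
    k=P[P[:,2]>.125]; print("knob",np.median(k,0),k.min(0),k.max(0),k.mean(0))
E
```

```text
top 786 [ 0.49531585  0.15161449 -0.00305353] [0.65447595 0.23927026 0.14465405]
(array([  0,   0,   0,   0,   0,  11,   0,   0,   0,   3,  13,  39, 393,
        46,   4,   8,   9,  77, 133,   0,   0]), array([0.05 , 0.055, 0.06 , 0.065, 0.07 , 0.075, 0.08 , 0.085, 0.09 ,
       0.095, 0.1  , 0.105, 0.11 , 0.115, 0.12 , 0.125, 0.13 , 0.135,
       0.14 , 0.145, 0.15 , 0.155]))
knob [0.53163041 0.20182092 0.14041169] [0.51336542 0.18326194 0.12540122] [0.55151739 0.2222164  0.14465405] [0.53210843 0.20197666 0.13971741]
side 532 [ 0.48136746  0.15375739 -0.00370262] [0.65143899 0.48533774 0.14195106]
(array([  0,   0,   0,   0,   0,   0,   0,   0,  20,  36,  40,  82, 118,
        21,  19,  22,  20,  78,   3,   0,   0]), array([0.05 , 0.055, 0.06 , 0.065, 0.07 , 0.075, 0.08 , 0.085, 0.09 ,
       0.095, 0.1  , 0.105, 0.11 , 0.115, 0.12 , 0.125, 0.13 , 0.135,
       0.14 , 0.145, 0.15 , 0.155]))
knob [0.53304896 0.19309395 0.1369838 ] [0.51453843 0.1798729  0.12527546] [0.55268239 0.21940722 0.14195106] [0.53328873 0.19626835 0.13516602]
```

View pics/top0c.png

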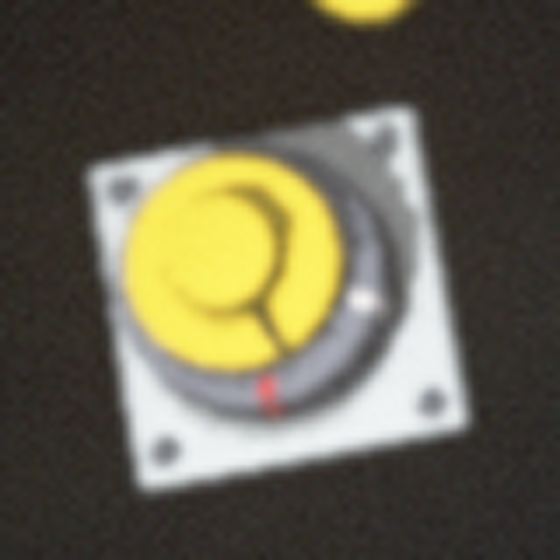

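View pics/side0c.png

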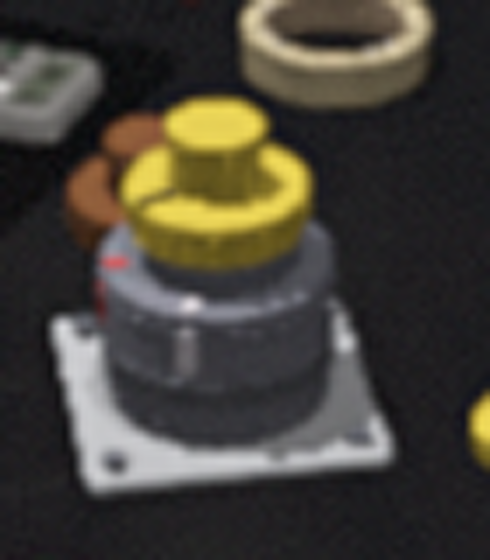

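Run:
```python
from plant import *
from h import *
p=camera_params("top");im=np.load("pics/top0.npz")["im"]
f=lambda u,v,z:onplane(p,230+(u+.5)/7-.5,175+(v+.5)/7-.5,z)
for z in(0.0,.006):
  C=np.array([f(u,v,z) for u,v in((90,165),(415,107),(470,428),(145,490))]);print("plate",z,C.mean(0),np.linalg.norm(np.diff(C,axis=0),axis=1))
hsv=cv2.cvtColor(im,cv2.COLOR_BGR2HSV)
m=cv2.inRange(hsv[175:255,230:310],(18,100,50),(38,255,255));m[:15]=0
cs=max(cv2.findContours(m,cv2.RETR_EXTERNAL,cv2.CHAIN_APPROX_NONE)[0],key=cv2.contourArea)
W=np.array([onplane(p,230+c[0],175+c[1],.1105)[:2] for c in cs[:,0]]);
(c,r)=cv2.minEnclosingCircle(W.astype(np.float32));print("disc",c,r,W.mean(0),np.linalg.norm(W-W.mean(0),axis=1).mean())
print("knobtop", f(218,252,.1385))
r=f(268,392,.076);w=f(364,298,.076);q1=f(262,315,.1105);q2=f(284,350,.1105)
print("red",r,"white",w,np.linalg.norm(r-w)," expected",2*.044*np.sin(np.radians(33)))
# centre from marks: red, white at 66deg ccw
mid=(r+w)[:2]/2;d=(w-r)[:2];n=np.array([-d[1],d[0]])/np.linalg.norm(d);cen=mid+n*.044*np.cos(np.radians(33));print("axis from marks",cen)
for nm,c in(("marks",cen),("plate",C.mean(0)[:2]),("disc",W.mean(0))):
  a=lambda x:np.degrees(np.arctan2(*(x[:2]-c)[::-1]))
  print(nm,"red",a(r),"white",a(w),"ptr",a(q2),a(q1))
print("ptr line",np.degrees(np.arctan2(*(q2-q1)[:2][::-1])))
```

```text
plate 0.0 [0.53420258 0.20319363 0.        ] [0.13231226 0.13123472 0.12995573]
plate 0.006 [0.53349006 0.20222101 0.006     ] [0.13156626 0.1304948  0.12922302]
disc (0.5331690907478333, 0.20169447362422943) 0.03923006355762482 [0.53311406 0.20201455] 0.03798832211373653
knobtop [0.53287928 0.20282149 0.1385    ]
red [0.48958409 0.19403005 0.076     ] white [0.52465934 0.15975464 0.076     ] 0.04904157565499461  expected 0.04792823508132238
axis from marks [0.53291236 0.20328484]
marks red -167.94297606965694 white -100.73546518811834 ptr -147.17758028681374 -147.74872389901168
plate red -169.43255086498414 white -101.74702589005696 ptr -149.04483585326648 -150.87734996750947
disc red -169.60603345944247 white -101.31349731367865 ptr -149.01925255896856 -150.87039432235733
ptr line -146.3297578944401
```

```bash
cat >> h.py <<'E'
AX=np.array([.5332,.2025])
def inc(s,target,dphi=0):
    Rm=R.from_rotvec(s["orientation"]);return Rm.inv().apply(np.asarray(target)-s["tool_pos"])*100
def phi(s):
    x=R.from_rotvec(s["orientation"]).apply([1,0,0]);return np.degrees(np.arctan2(x[1],x[0]))
E
python3 - <<'E'
import plant
from plant import *
from h import *
print([n for n in dir(plant) if n[0]!='_'], getattr(plant,'tips_ahead',None))
s=read_state();print(phi(s),inc(s,[*AX,.2]))
E
```

```text
['IKError', 'camera_params', 'close_job', 'read_camera', 'read_state', 'tips_ahead'] 0.011
70.18832768570725 [-22.82375269  43.30690013   2.90065538]
```

Request:
{"method": "play_rows", "body": {"increments": [[[-2.2, 4.3, 0], [-4.5, 8.6, 0], [-6.8, 13, 0], [-9.1, 17.3, 0], [-11.4, 21.6, 0]]], "jaw": 9.3}}

```text
invalid input
```

Run:
```python
from plant import *
from h import *
s=read_state();print(s["t"],phi(s),s["tool_pos"],inc(s,[*AX,.2]))
```

```text
0.1 70.18832768570725 [0.20313999 0.56405158 0.22869413] [-22.82375269  43.30690013   2.90065538]
```

Request:
{"method": "play_rows", "body": {"increments": [[[-2.2, 4.3, 0, 0], [-4.5, 8.6, 0, 0], [-6.8, 13, 0, 0], [-9.1, 17.3, 0, 0], [-11.4, 21.6, 0, 0]]]}}

```text
t: 0.6
tool_pos: [0.3684, 0.3819, 0.2285]
orientation: [2.569, 1.806, -0.003]
force: [0.5, 1.0, -0.1]
opening: 0.0927
```

Run:
```python
from plant import *
from h import *
s=read_state();print(s["t"],phi(s),s["tool_pos"],inc(s,[*AX,.2]))
```

```text
0.6 70.21168986855493 [0.36843612 0.38185905 0.22847794] [-11.29277909  21.57649898   2.864579  ]
```

Request:
{"method": "play_rows", "body": {"increments": [[[-2.2, 4.3, 0.5, 0], [-4.5, 8.6, 1, 0], [-6.8, 13, 1.5, 0], [-9.1, 17.3, 2, 0], [-11.3, 21.6, 2.3, 0]]]}}

```text
t: 1.1
tool_pos: [0.5341, 0.2004, 0.2048]
orientation: [2.57, 1.806, -0.004]
force: [0.4, 0.4, 0.1]
opening: 0.0929
```

Run:
```python
from plant import *
from h import *
s=read_state();print(s["t"],phi(s),s["tool_pos"],inc(s,[*AX,.2]),s["q"])
p=camera_params("wrist");im,d=read_camera("wrist");cv2.imwrite("pics/w1.png",im);np.savez("pics/w1.npz",im=im,d=d,**p);print(p)
print(proj(p,[*AX,.1385]))
```

```text
1.1 70.19797656498385 [0.5340526  0.20041166 0.20481141] [ 0.16886511 -0.15039641  0.48087749] [ 2.70066859e-01  6.58538488e-02  1.60235907e+00 -1.46838128e-03
  1.47586329e+00 -9.54976402e-01]
{'K': array([[282.91120948,   0.        , 317.1754227 ],
       [  0.        , 282.91120948, 195.49030075],
       [  0.        ,   0.        ,   1.        ]]), 'eye': array([0.46693381, 0.22544453, 0.359526  ]), 'orientation': array([-0.23175951, -0.15898245,  1.21885151])}
[319.00199977 207.7726349 ]
```

View pics/w1.png

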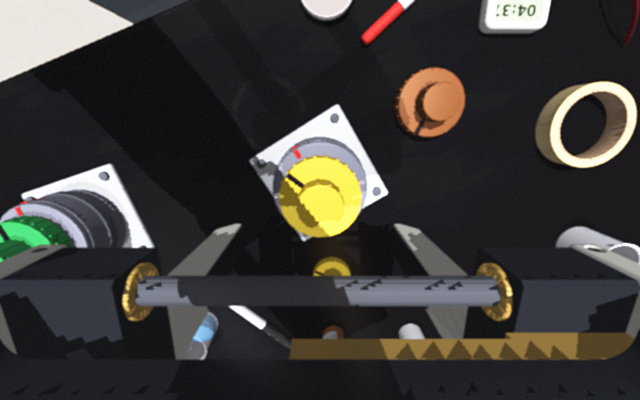

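Run:
```python
from h import *
D=np.load("pics/w1.npz");im=D["im"];p=dict(K=D["K"],eye=D["eye"],orientation=D["orientation"])
cv2.imwrite("pics/w1c.png",cv2.resize(im[100:245,245:395],None,fx=4,fy=4,interpolation=cv2.INTER_CUBIC))
hsv=cv2.cvtColor(im,cv2.COLOR_BGR2HSV)
m=cv2.inRange(hsv,(20,100,60),(36,255,255));m[245:]=0;m[:140]=0;m[:,:260]=0;m[:,380:]=0
d=D["d"];v,u=np.nonzero(m)
P=np.array([p["eye"]+ray(p,a,b)*d[b,a] for a,b in zip(u,v)])
print(len(P),np.histogram(P[:,2],bins=np.arange(.085,.15,.005)))
for lo,hi in((.13,.15),(.105,.118)):
  k=P[(P[:,2]>lo)&(P[:,2]<hi)];c,r=cv2.minEnclosingCircle(k[:,:2].astype(np.float32));print(c,r,np.median(k[:,2]))
```

```text
5296 (array([   0,    6,   28,   61, 1302, 1826,   39,   54,   52,   71, 1719,
          1]), array([0.085, 0.09 , 0.095, 0.1  , 0.105, 0.11 , 0.115, 0.12 , 0.125,
       0.13 , 0.135, 0.14 , 0.145]))
(0.533356785774231, 0.2033790796995163) 0.020328929647803307 0.1380671942446088
(0.533721923828125, 0.20349274575710297) 0.03864145278930664 0.11015855718079867
```

View pics/w1c.png

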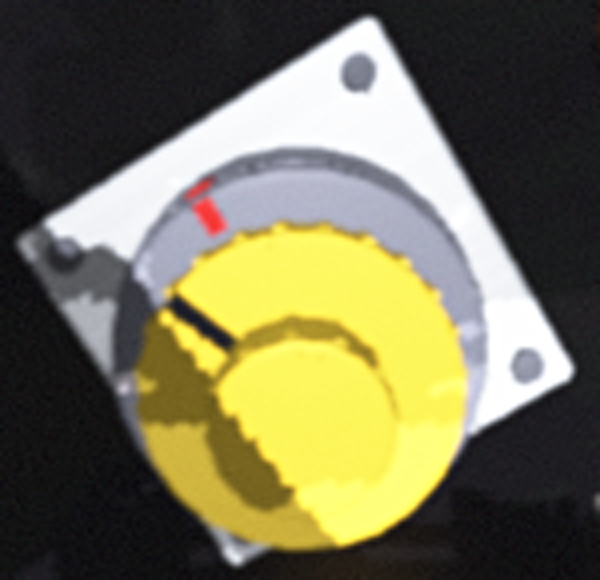

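```bash
sed -i 's/^AX=.*/AX=np.array([.5334,.2031])/' h.py
python3 - <<'E'
from plant import *
from h import *
D=np.load("pics/w1.npz");p=dict(K=D["K"],eye=D["eye"],orientation=D["orientation"])
f=lambda u,v,z:onplane(p,245+u/4-.4,100+v/4-.4,z)[:2]
a=lambda x:np.degrees(np.arctan2(x[1],x[0]))
q1=f(232,345,.1105);q2=f(172,300,.1105);r=f(210,216,.076)
print(a(q2-q1),a(q2-AX),a(r-AX),np.linalg.norm(r-AX))
s=read_state();print(inc(s,[*AX,.1245]),s["force"])
E
```

```text
-147.60551822324095 -147.47608500263112 -168.4861987608887 0.043084101532785066
[ 0.67318253 -0.73151442  7.96444398] [-1.69563506 -5.21190001 -1.26706087]
```

Run:
```python
from plant import *
from h import *
s=read_state();print(s)
```

```text
{'t': 1.15, 'q': array([ 0.26108069,  0.07020997,  1.59894759, -0.00535023,  1.47397077,
       -0.95987224]), 'dq': array([ 0.07353672, -0.02843062,  0.03191091,  0.00794964,  0.00985874,
        0.13821758]), 'joint_torque': array([ 11.18552595, -54.4139564 , -47.57177353,   3.7651442 ,
         1.5666813 ,   0.9530054 ]), 'tool_pos': array([0.53797789, 0.19471248, 0.20419164]), 'orientation': array([ 2.5700015 ,  1.79904378, -0.00512248]), 'force': array([-1.69563506, -5.21190001, -1.26706087]), 'wrist_torque': array([-0.13445111,  0.01716643, -0.06472034]), 'opening': 0.09281268767067573}
```

Request:
{"method": "play_rows", "body": {"increments": [[[0.5, -0.5, 1.2, 0], [0.7, -0.7, 2.4, 0], [0.7, -0.7, 3.4, 0], [0.7, -0.7, 3.4, 0]]]}}

```text
t: 1.55
tool_pos: [0.5314, 0.2044, 0.1673]
orientation: [2.569, 1.803, -0.012]
force: [-0.6, 0.5, 0.2]
opening: 0.093
```

Run:
```python
from plant import *
from h import *
s=read_state();print(s["t"],phi(s),s["tool_pos"],s["dq"],inc(s,[*AX,.1245]),s["q"],s["force"])
```

```text
1.55 70.11464668546368 [0.53141153 0.20437845 0.16730871] [-0.0025508  -0.01797336 -0.0330424  -0.00411845  0.0225532  -0.00272913] [-0.01978746  0.23852863  4.28070713] [ 0.28040283  0.09150041  1.64474586 -0.00516309  1.41136942 -0.9424864 ] [-0.57813072  0.52229501  0.17596373]
```

Request:
{"method": "play_rows", "body": {"increments": [[[0, 0.2, 1.5, 0], [0, 0.2, 2.9, 0], [0, 0.2, 3.8, 0], [0, 0.2, 4.2, 0], [0, 0.2, 4.2, 0]]], "jaw": 6}}

```text
t: 2.05
tool_pos: [0.5326, 0.2033, 0.1244]
orientation: [2.57, 1.803, -0.014]
force: [0.1, 0.5, -0.9]
opening: 0.0612
```

Run:
```python
from plant import *
from h import *
s=read_state();print(s["t"],phi(s),s["tool_pos"],s["dq"],inc(s,[*AX,.1245]),s["force"],s["opening"])
```

```text
2.05 70.11457501042008 [0.53256905 0.20329896 0.12437593] [-0.00162616 -0.0150893  -0.01970246 -0.00037764  0.01038623  0.00012371] [ 0.00944899  0.08486858 -0.01274861] [ 0.08296995  0.49307521 -0.91296943] 0.061177782403908414
```

Request:
{"method": "play_rows", "body": {"increments": [[[0, 0.1, 0, 0], [0, 0.1, 0, 0], [0, 0.1, 0, 0], [0, 0.1, 0, 0]]], "jaw": 3, "squeeze": 15}}

```text
t: 2.45
tool_pos: [0.534, 0.203, 0.125]
orientation: [2.57, 1.803, -0.012]
force: [1.3, 0.1, 1.0]
opening: 0.0397
```

Run:
```python
from plant import *
from h import *
s=read_state();print(s["t"],phi(s),s["tool_pos"],s["dq"],inc(s,[*AX,.1245]),s["force"],s["wrist_torque"],s["opening"])
```

```text
2.45 70.10457624687676 [0.53396397 0.20298198 0.12496925] [ 6.73237385e-04 -3.65263607e-05 -6.38338828e-04 -4.09065051e-04
 -7.39149519e-04  7.97933499e-04] [-0.00772374 -0.05694558  0.04711138] [1.33041754 0.11539266 1.03070372] [ 0.00163811 -0.02409652  0.00782086] 0.039735375437070376
```

Request:
{"method": "play_rows", "body": {"increments": [[[0, 0, 0, -0.1], [0, 0, 0, -0.22], [0, 0, 0, -0.36], [0, 0, 0, -0.5], [0, 0, 0, -0.6]]]}}

```text
t: 2.95
tool_pos: [0.5339, 0.203, 0.125]
orientation: [1.917, 2.489, -0.013]
force: [0.1, 0.6, -0.5]
opening: 0.0399
```

```bash
cat > st.py <<'E'
from plant import *
from h import *
s=read_state();print(s["t"],phi(s),s["tool_pos"],s["dq"].round(3),inc(s,[*AX,.1245]),s["force"].round(2),s["wrist_torque"].round(3),s["opening"])
E
python3 st.py
```

```text
2.95 104.80182993466293 [0.53394851 0.20299028 0.12501961] [ 0.    -0.     0.    -0.001  0.003 -0.956] [ 0.02489241 -0.04990324  0.05214357] [ 0.06  0.56 -0.49] [0.087 0.027 0.026] 0.03986564820444317
```

Request:
{"method": "play_rows", "body": {"increments": [[[0, 0, 0, -0.12], [0, 0, 0, -0.2], [0, 0, 0.2, -0.2], [0, 0, 0.4, -0.2], [0, 0, 0.4, -0.2]]]}}

```text
t: 3.45
tool_pos: [0.5336, 0.2029, 0.1205]
orientation: [-1.661, -2.665, 0.014]
force: [-0.1, 0.1, -1.1]
opening: 0.0399
```

```bash
python3 st.py
python3 - <<'E'
from plant import *
from h import *
for n in("wrist","top"):
    p=camera_params(n);im,d=read_camera(n);np.savez(f"pics/{n}2.npz",im=im,d=d,**p)
    if n=="wrist": cv2.imwrite("pics/w2.png",im)
    else: cv2.imwrite("pics/t2.png",cv2.resize(im[175:255,230:310],None,fx=7,fy=7,interpolation=cv2.INTER_CUBIC))
E
```

```text
3.45 116.1434038127004 [0.53363503 0.20285253 0.12052712] [ 0.001 -0.001 -0.003 -0.001  0.005 -0.009] [ 0.03108089 -0.01332071 -0.39731467] [-0.15  0.05 -1.08] [ 0.062 -0.031  0.001] 0.03987222640575691
```

View pics/w2.png

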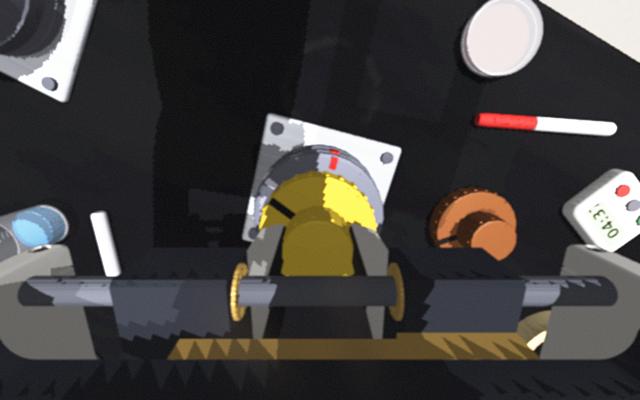

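Request:
{"method": "play_rows", "body": {"increments": [[[0, 0, 0.2, 0], [0, 0, 0.4, 0], [0, 0, 0.6, 0], [0, 0, 0.7, 0], [0, 0, 0.7, 0]]]}}

```text
t: 4.05
tool_pos: [0.5337, 0.2029, 0.1137]
orientation: [-1.66, -2.666, 0.013]
force: [0.3, -0.3, -0.6]
opening: 0.0397
```

```bash
python3 st.py
python3 - <<'E'
from plant import *
from h import *
for n in("wrist",):
    p=camera_params(n);im,d=read_camera(n);np.savez(f"pics/{n}3.npz",im=im,d=d,**p)
    cv2.imwrite("pics/w3.png",cv2.resize(im[100:300,220:420],None,fx=3,fy=3,interpolation=cv2.INTER_CUBIC))
    hsv=cv2.cvtColor(im,cv2.COLOR_BGR2HSV)
    m=cv2.inRange(hsv,(20,100,40),(36,255,255));m[:150]=0;m[:,:240]=0;m[:,400:]=0;m[285:]=0
    v,u=np.nonzero(m);P=np.array([p["eye"]+ray(p,a,b)*d[b,a] for a,b in zip(u,v)])
    print(np.histogram(P[:,2],bins=np.arange(.07,.15,.004)))
E
```

```text
4.05 116.18609537398378 [0.53369133 0.20285939 0.11374451] [ 0.     0.001 -0.001  0.002 -0.002  0.   ] [ 0.03036834 -0.02379742 -1.0755211 ] [ 0.27 -0.29 -0.63] [ 0.103  0.012 -0.013] 0.03966408299890162
(array([   1,   19,   15,   61,   97,  131,  360, 3315,  114,  126,  140,
        139,  162,  496, 3056,   10,    2,    0,    0]), array([0.07 , 0.074, 0.078, 0.082, 0.086, 0.09 , 0.094, 0.098, 0.102,
       0.106, 0.11 , 0.114, 0.118, 0.122, 0.126, 0.13 , 0.134, 0.138,
       0.142, 0.146]))
```

View pics/w3.png

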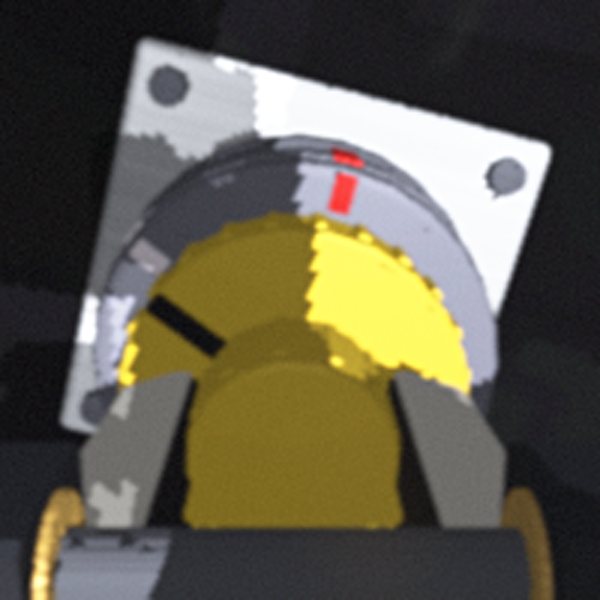

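Request:
{"method": "play_rows", "body": {"increments": [[[0, 0, 0.03, 0.08], [0, 0, 0.03, 0.22], [0, 0, 0.03, 0.36], [0, 0, 0.03, 0.5], [0, 0, 0.03, 0.62]]]}}

```text
t: 4.6
tool_pos: [0.5338, 0.2029, 0.1135]
orientation: [2.399, 2.025, -0.013]
force: [0.2, 1.1, -1.0]
opening: 0.0396
```

```bash
python3 st.py
```

```text
4.6 80.33681589499228 [0.53382157 0.20291035 0.11354604] [-0.000e+00 -1.000e-03  1.000e-03  0.000e+00  0.000e+00  1.172e+00] [ 0.00351967 -0.04881145 -1.0952778 ] [ 0.16  1.1  -0.99] [ 0.036 -0.038 -0.013] 0.03957713424549593
```

Request:
{"method": "play_rows", "body": {"increments": [[[0, 0, 0, 0.14], [0, 0, 0, 0.28], [0, 0, 0, 0.4], [0, 0, 0, 0.48], [0, 0, 0, 0.52]]]}}

```text
t: 5.1
tool_pos: [0.5339, 0.203, 0.1136]
orientation: [2.839, 1.335, -0.011]
force: [1.1, 0.8, 0.0]
opening: 0.04
```

Request:
{"method": "play_rows", "body": {"increments": [[[0, 0, 0, 0.02], [0, 0, 0, 0.02]]]}}

```text
t: 5.3
tool_pos: [0.5339, 0.2029, 0.1136]
orientation: [2.853, 1.306, -0.011]
force: [-0.5, -0.2, -0.0]
opening: 0.0398
```

```bash
python3 st.py
python3 - <<'E'
from plant import *
from h import *
for n in("wrist",):
    p=camera_params(n);im,d=read_camera(n);np.savez(f"pics/{n}4.npz",im=im,d=d,**p)
    cv2.imwrite("pics/w4.png",cv2.resize(im[100:300,220:420],None,fx=3,fy=3,interpolation=cv2.INTER_CUBIC))
E
```

```text
5.3 49.21202599605165 [0.53392304 0.20292658 0.11358731] [ 0.001  0.    -0.    -0.001  0.001 -0.028] [-0.02985305 -0.05006808 -1.09110346] [-0.54 -0.24 -0.04] [ 0.001 -0.001  0.078] 0.039813912757758384
```

View pics/w4.png

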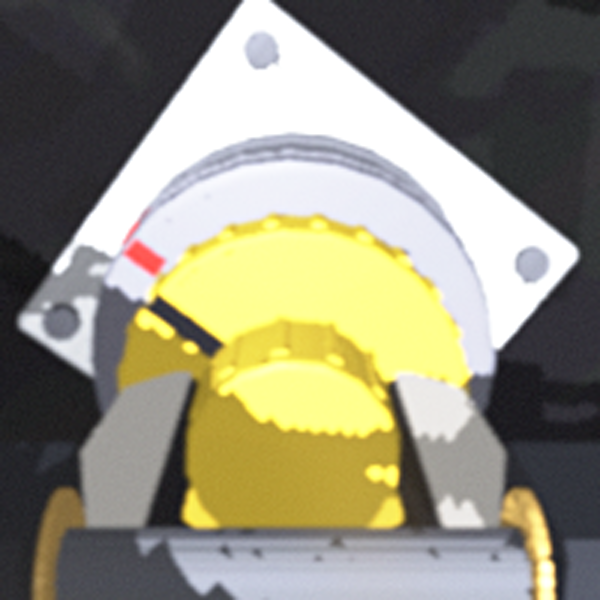

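Run:
```python
from h import *
D=np.load("pics/wrist4.npz");p=dict(K=D["K"],eye=D["eye"],orientation=D["orientation"])
f=lambda u,v,z:onplane(p,220+u/3-.3,100+v/3-.3,z)[:2]
a=lambda x:np.degrees(np.arctan2(x[1],x[0]))
C=np.array([.5336,.2031])
q1=f(217,348,.099);q2=f(155,305,.099);r=f(145,258,.076)
print(a(q2-q1),a(q2-C),a(r-C))
```

```text
-167.33573774946512 -168.6102352440973 -168.6193926737809
```

Request:
{"method": "play_rows", "body": {"increments": [[[0, 0, 0, 0.02], [0, 0, 0, 0.04], [0, 0, 0, 0.04]]]}}

```text
t: 5.65
tool_pos: [0.5339, 0.2028, 0.1136]
orientation: [2.878, 1.249, -0.011]
force: [-0.9, -0.1, 0.2]
opening: 0.0401
```

```bash
python3 st.py
```

```text
5.65 46.91969406843529 [0.53394073 0.20281688 0.11363752] [-0.002  0.    -0.001  0.002 -0.001 -0.026] [-0.0251167  -0.05747858 -1.08615172] [-0.86 -0.09  0.16] [-0.127 -0.003  0.033] 0.04008159233778611
```

Request:
{"method": "play_rows", "body": {"increments": [[[0, 0, 0, 0], [0, 0, 0, 0], [0, 0, 0, 0]]], "jaw": 6.5}}

```text
t: 5.95
tool_pos: [0.534, 0.2029, 0.1137]
orientation: [2.878, 1.249, -0.011]
force: [-0.9, -0.5, 0.0]
opening: 0.059
```

Request:
{"method": "play_rows", "body": {"increments": [[[0, 0, -1, 0], [0, 0, -3, 0], [0, 0, -6, 0], [0, 0, -8, 0], [0, 0, -9, 0]]]}}

```text
t: 6.45
tool_pos: [0.5357, 0.2039, 0.2072]
orientation: [2.877, 1.249, -0.004]
force: [0.7, -0.5, -0.2]
opening: 0.0652
```

```bash
python3 st.py
python3 - <<'E'
from plant import *
from h import *
for n in("wrist","top"):
    p=camera_params(n);im,d=read_camera(n);np.savez(f"pics/{n}5.npz",im=im,d=d,**p)
    if n=="wrist":
        cv2.imwrite("pics/w5.png",cv2.resize(im[100:245,245:395],None,fx=4,fy=4,interpolation=cv2.INTER_CUBIC))
        hsv=cv2.cvtColor(im,cv2.COLOR_BGR2HSV)
        m=cv2.inRange(hsv,(20,100,60),(36,255,255));m[245:]=0;m[:140]=0;m[:,:260]=0;m[:,380:]=0
        v,u=np.nonzero(m);P=np.array([p["eye"]+ray(p,a,b)*d[b,a] for a,b in zip(u,v)])
        for lo,hi in((.12,.135),(.095,.105)):
            k=P[(P[:,2]>lo)&(P[:,2]<hi)];c,r=cv2.minEnclosingCircle(k[:,:2].astype(np.float32));print(c,r,np.median(k[:,2]),len(k))
            A=np.c_[k[:,:2]-k[:,:2].mean(0),np.ones(len(k))];print("slope",np.linalg.lstsq(A,k[:,2],rcond=None)[0])
    else: cv2.imwrite("pics/t5.png",cv2.resize(im[175:255,230:310],None,fx=7,fy=7,interpolation=cv2.INTER_CUBIC))
E
```

```text
6.45 46.933511923415935 [0.53567423 0.20393219 0.20716597] [ 0.    -0.038 -0.09  -0.     0.159  0.001] [-0.18144408 -0.13800953  8.26700118] [ 0.74 -0.52 -0.17] [ 0.004 -0.013 -0.011] 0.0651678624717229
(0.534541130065918, 0.20353956520557404) 0.020631587132811546 0.12660350424329617 1595
slope [ 0.01667962 -0.01739521  0.1264132 ]
(0.5345423221588135, 0.20347082614898682) 0.038120709359645844 0.09864631005669422 2821
slope [ 4.07451826e-05 -9.60709465e-04  9.86898040e-02]
```

View pics/w5.png

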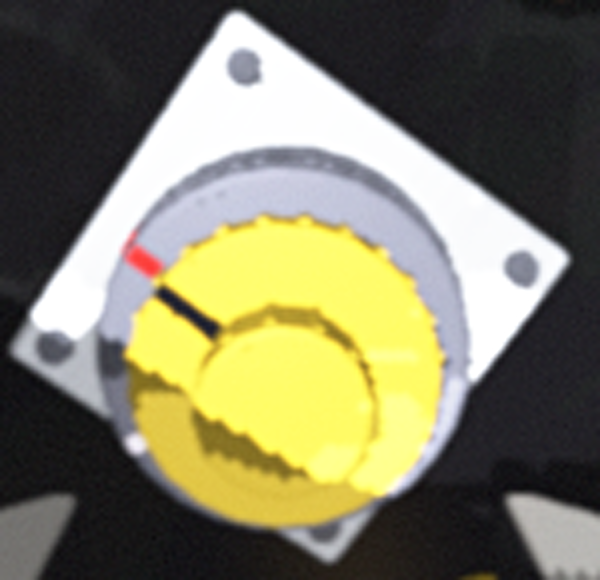

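Run:
```python
from plant import *
from h import *
D=np.load("pics/wrist5.npz");p=dict(K=D["K"],eye=D["eye"],orientation=D["orientation"])
f=lambda u,v,z:onplane(p,245+u/4-.4,100+v/4-.4,z)[:2]
a=lambda x:np.degrees(np.arctan2(x[1],x[0]))
C=np.array([.5345,.2035])
q1=f(217,332,.099);q2=f(160,291,.099);r=f(145,262,.076)
print(a(q2-q1),a(q2-C),a(r-C))
close_job();s=read_state();print(s["t"],s["force"])
```

```text
-169.71271183341875 -170.10893976842246 -168.34320578872098
the job is handed in; nothing more can be done
the job is handed in; nothing more can be done
```

I gripped the yellow lid's knob and turned it counter-clockwise about 46° to the white mark. I followed it down about 11 mm onto the rim, turned it clockwise about 69° to the red mark, then released it and backed the arm away. The job was handed in at about 6.5 s; no verdict is reported.

**Last checks, from the wrist camera after letting go:**
- **Height and level:** the lid's origin was about 79 mm up and the disc was level.
- **Centring:** the lid was within about 2 mm of where I measured its centre at the start. That start position agreed with the jar axis found from the plate and marks to about 1 mm.
- **Pointer:** it was within about 2° of the red mark.
- **Contact:** the fingers were open and clear, and the green-lidded jar was never approached.

**Not confirmed:**
- The extra 2.3° clockwise nudge at the end gave no clear torque rise. I did not feel the stop distinctly, so "fully home" rests on the camera angle.
- One early move call was refused because I left out the turn value; it cost 0.1 s at most and moved nothing.

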